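# Seat a felt-bob mandrel against the end stop of a V-block

### The job

Take the mandrel with the white felt bob from the wooden rack, lay its shank in the groove of the blue V-block fixture behind the spring roller, and slide it along under the roller until its nose bears firmly on the brass screw of the yellow end stop. Feel for the stop and press gently, do not ram it; leave the mandrel lying home in the groove and let go of it. Leave the red-bob mandrel and everything else on the bench alone.

Things in the scene. Friction and masses are not known exactly. Their poses are not given: they have to be found in the camera images.
- bob (a point): centre of the rigid white cylindrical bob (30 mm in diameter, 30 mm long) on the mandrel to seat: grip it here. x points along the shank to the nose; the mandrel may roll about x. The bob's flat rear face is 15 mm behind this point, the nose tip 165 mm ahead. At the start the axis is level, 55 mm above the table; the bob hangs free beyond the rack on the robot's side
- nose (a point): tip of that mandrel's hemispherical nose, on its axis; x along the shank, outward. The shank is a steel tube 14 mm in diameter, 150 mm long from bob to tip; the whole mandrel weighs about 90 g and balances 80 mm ahead of the bob's centre
- red_bob (a point): centre of the red bob on the other mandrel in the rack (same size, not to be disturbed); axes as for the white one
- rack: wooden rack, fixed, 100 x 135 x 57 mm, origin at the centre of its underside, two 90 mm long troughs along its x, 42 mm either side of its middle (y). Which trough holds the white-bob mandrel varies
- fixture: steel V-block on a blue foot, fixed; origin on the table, x along the groove towards the end stop, z up. The 90 degree groove, open on top, 23 mm wide at its lips 57 mm high, runs from x = -58 mm (open end) to x = 82 mm. A shank lying in it has its axis at y = 0, 55 mm high. Laid with the nose at x = 35 to 48 mm it is short of the roller and stays when let go
- roller_mark (a point): point on the groove's line (55 mm high) under the white spring roller, 29 mm before the stop plate. The roller, 14 mm in diameter, hangs 2.5 mm into the shank's path from a bridge (56 mm wide, 101 mm high). The nose tip meets it 1 mm before this point and lifts it with 2 to 5 N; it then bears on the shank with about 4.5 N and holds it by slight friction
- stop_plate (a point): centre of the yellow end stop plate's face, 55 mm high; axes as the fixture. From here a 10 mm brass stop screw points back along the groove's line; the nose must touch its tip, which stands somewhere from 2 to 14 mm ahead of this point: set differently each time, not measured, so feel for it. The bob is then 7 to 19 mm clear of the groove's open end
- end_stop: yellow plate, 12 mm thick, 50 mm wide, 70 mm high, across the groove's far end, with its brass stop screw; origin on the table under the plate's face, which looks to -x. It is rigid and set for gauging: more than 20 N on it knocks it out. A press of 6 to 12 N on the screw for half a second seats the mandrel, on top of the 0.5 to 5 N that sliding under the roller takes
- bar_brown: brown bar of polishing compound, 75 x 28 x 24 mm, origin under its centre
- bar_green: green bar of compound, 90 x 36 x 30 mm, origin under its centre
- brush: hand brush with yellow handle, lying
- jar: amber jar, 60 mm in diameter, 80 mm high, origin under its centre
- cup: white cup, 80 mm in diameter, 75 mm high, origin under its centre
- ring_cone: steel ring-sizing cone on a 70 mm foot, 110 mm high, origin under its centre
Not all that is in view belongs to the job. What is shaped like the part that bears bob but purple is not meant.

How it is judged:
By the outcome, as a careful person would: the job done as asked, in the order asked, and still so for the second after the job is handed in, with the robot touching nothing.
It also fails if it takes over 72 s, if anything falls off the work surface, if the arm or the gripper's body presses on something with over 40 N, if the wrist force passes 120 N, or if a joint passes its speed limit or range.

### The arm

A 6-joint arm with a two-finger parallel gripper is mounted at the origin on the work surface. World frame = base frame: x ahead of the robot, y to its left, z up, the work surface at z = 0. Lengths are in m, angles in degrees, forces in N, time in s.
With the tool pointing down it reaches from about 0.375 to 0.9 m from the base axis. Payload 3.1 kg.
Tool frame: the origin (TCP) lies on the centre line of the jaws, within the pads' length; the fingertips stand 25 mm ahead of it and the grasp point (between the pads) lies 6 mm ahead of it; z points along the fingers, y is the line along which they close (so a half turn about z gives the same grasp; the last joint's range is limited). The gripper opens to 87 mm and grips with 3 to 60 N. Pads are 19 mm wide; open, the fingers measure 117 mm over their backs; the gripper's body (75 mm by 190 mm) begins 51 mm behind the grasp point.
Start: joints at [-83.222, 30.224, 82.088, -0, 67.689, -10.227], TCP at [0.183, -0.598, 0.218] pointing down, gripper open.
Joint ranges: [-176.69, 176.69], [-43.24, 126.21], [12.49, 139.97], [-82, 262], [0, 151.66], [-163.58, 163.58]. Speed limits (degrees/s): [159.86, 159.86, 180, 180, 180, 180].

### API

Orientations are given as a 3x3 rotation matrix whose columns are the frame's x, y, z axes.
In Python, from rig import * gives the robot as it stands.
- The arm moves only by the tool step_arm, never from a script. Its argument "steps" is a list of rows, each a list of 7 numbers: the shift along the tool's x, y, z normalised to -1 to 1, where 1 is 0.3 m, then the turn, a rotation vector about the tool's x, y, z normalised to -1 to 1, where 1 is 45 degrees, then the gripper's target within -1 to 1 (shut at 1, half-way at 0, fully open at -1). A call has 1 to 8 rows; each row is the pose to reach, as a shift and turn from the pose commanded when the call began, along the tool's axes at that moment; what a row does not reach only later rows make up. A row lasts 1/12 s, in which the tool goes at most 41.7 mm and 7.16 degrees, less where a joint would pass 70% of its speed; a pose out of reach is approached as far as the arm can. A call with a number of a shift or a turn outside -1 to 1 is refused whole. A call with a gripper value outside its range is refused whole. The fingers move at their own pace and stop on an object; the grip force is fixed at half the most. Time passes only in rows, so rows that repeat a pose let the fingers close. It gives the time, the measured TCP pose, the force, the opening and the grip force at its end, in the units of the state.
- read_state(): the state, without advancing time (a new reading comes with each control period).
- capture(name): name is "scene" or "top" or "wrist"; returns a dict with "image" (480x640x3 uint8, red, green, blue), "vertical_fov" (degrees; the focal length in pixels is half the picture's height over the tangent of half this angle, whatever the lens; pixels are square), "cx", "cy" (the principal point, pixels), "world_from_camera" (4x4, takes a point from camera to world coordinates); the wrist camera has in their place "T_tool_cam" (4x4, takes a point from camera to tool coordinates, whose origin is the TCP and whose axes are the flange's). Camera axes: x right, y down, z forward; pixel columns grow to the right and rows downward; lengths in m; the calibration is good to about 2 mm. A picture is of the moment at which its call begins: read the wrist's pose just before it. There is no depth.
- hand_in(): hands the job in; it is judged then, once.
The state is a dict: "time_s": time; "joint_positions": joint angles; "qvel": joint speeds; "tau": joint torques, N m; "position": TCP position; "tcp_rot": TCP orientation; "force": force on the tool from outside, world axes, zero at the start; "moment": the same for the moment, N m; "opening": opening from 0.0 (shut) to 1.0 (fully open); "grasp_force": force on a finger pad.
Only numpy, scipy, OpenCV 4.12 (cv2) and the standard library are available. Lean on these libraries where they do the work, as an engineer would, in place of code of your own. Each camera call takes 0.05 s, during which the arm holds its last target. There are 200 camera calls.

## Working session

There is one attempt and no reset: what is moved stays moved. The work goes in short steps, Python scripts to look and compute and a tool call to move; the robot and the scene stay as the last step left them, time stands still between calls to the robot, and variables do not carry over. Pictures are saved under pics/ and viewed, at most 12 in all, crops included, and the job is handed in when it is done.

Besides the shell and the picture viewer there is one more tool, called after ">>>" as name(argument=value, ...) on one line, values as JSON. step_arm: Moves the arm, as the interface text tells. Scaled input: -1 to 1 covers 0.3 m each way for a shift and 45 degrees each way for a turn. Its arguments: {"type":"object","properties":{"steps":{"type":"array"}},"required":["steps"]}

```bash
mkdir -p pics; ls; python3 - <<'E'
from rig import *
import cv2,numpy as np,pickle
d={}
for n in("scene","top","wrist"):
    s=read_state();c=capture(n);c['state']=s;d[n]=c
    cv2.imwrite(f"pics/{n}0.png",c["image"][:,:,::-1])
    print(n,{k:(np.round(v,3).tolist() if k!='image' else 0) for k,v in c.items() if k not in('image','state')})
pickle.dump(d,open('c0.pkl','wb'))
E
```

```text
pics
scene {'vertical_fov': 53.477, 'cx': 327.099, 'cy': 235.775, 'world_from_camera': [[0.827, 0.308, -0.471, 1.085], [0.562, -0.428, 0.708, -0.871], [0.016, -0.85, -0.527, 0.741], [0.0, 0.0, 0.0, 1.0]]}
top {'vertical_fov': 45.476, 'cx': 311.826, 'cy': 235.959, 'world_from_camera': [[-0.002, -0.996, 0.09, 0.396], [-1.0, 0.003, 0.005, -0.006], [-0.006, -0.09, -0.996, 1.413], [0.0, 0.0, 0.0, 1.0]]}
wrist {'vertical_fov': 60.139, 'cx': 320.407, 'cy': 232.797, 'T_tool_cam': [[-0.0, -0.966, -0.258, 0.071], [1.0, -0.0, -0.001, 0.001], [0.001, -0.258, 0.966, -0.166], [0.0, 0.0, 0.0, 1.0]]}
```

View pics/scene0.png

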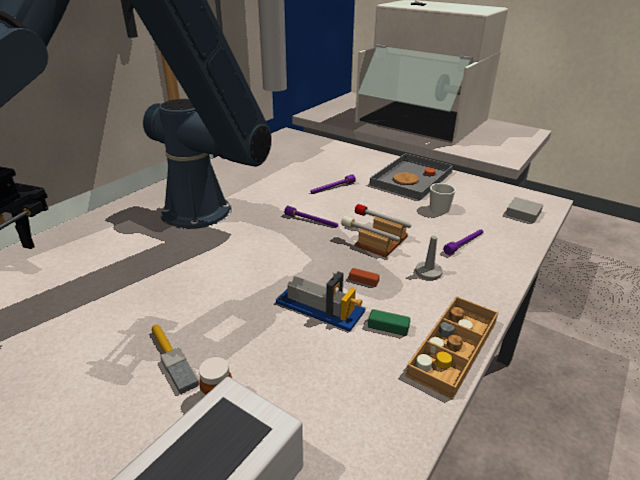

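View pics/top0.png

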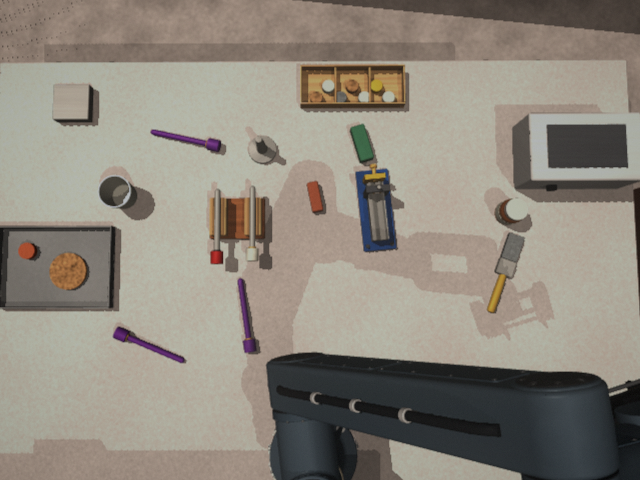

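The top view shows the rack with white bob at (252,254) and red bob at (216,257). Things that could be mistaken for the target are the red bob (216,257), the purple mandrels with heads at (250,346), (213,145) and (120,334), and the white cup (117,192). I choose (252,254): it is white, on a mandrel in the rack, on the robot's side. The V-block runs from (381,240) to the yellow stop at (374,172).

```bash
cat > h.py <<'E'
import numpy as np,cv2
def cam(c):
    f=240/np.tan(np.radians(c['vertical_fov']/2))
    if 'world_from_camera' in c: T=np.array(c['world_from_camera'])
    else:
        s=c['state'];W=np.eye(4);W[:3,:3]=s['tcp_rot'];W[:3,3]=s['position'];T=W@np.array(c['T_tool_cam'])
    return f,T
def ray(c,uv,z):
    f,T=cam(c);d=T[:3,:3]@[(uv[0]-c['cx'])/f,(uv[1]-c['cy'])/f,1];o=T[:3,3]
    return o+d*(z-o[2])/d[2]
def proj(c,p):
    f,T=cam(c);q=np.linalg.inv(T)@np.r_[p,1];return f*q[:2]/q[2]+[c['cx'],c['cy']]
E
python3 - <<'E'
from h import *;import pickle
d=pickle.load(open('c0.pkl','rb'));c=d['top']
im=c['image'];s=d['top']['state'];print(np.round(s['tcp_rot'],3).tolist(),np.round(s['position'],4),np.round(s['force'],2),s['opening'])
for n,uv,z in[('bob',(252,254),.055),('nose',(251,187),.055),('red',(216,257),.055),('rednose',(216,189),.055),('groove a',(381,240),.055),('stop',(374,172),.07)]:print(n,np.round(ray(c,uv,z),3))
cv2.imwrite('pics/crop1.png',cv2.resize(im[160:280,190:410],None,fx=3.6,fy=3.6,interpolation=cv2.INTER_CUBIC)[:,:,::-1])
E
```

```text
[[0.956, 0.292, -0.0], [0.292, -0.956, 0.002], [0.0, -0.002, -1.0]] [ 0.1827 -0.5969  0.2175] [-0.12 -0.32  0.5 ] 0.9974929655526235
bob [0.475 0.143 0.055]
nose [0.636 0.147 0.055]
red [0.468 0.229 0.055]
rednose [0.632 0.231 0.055]
groove a [ 0.508 -0.163  0.055]
stop [ 0.669 -0.147  0.07 ]
```

View pics/crop1.png

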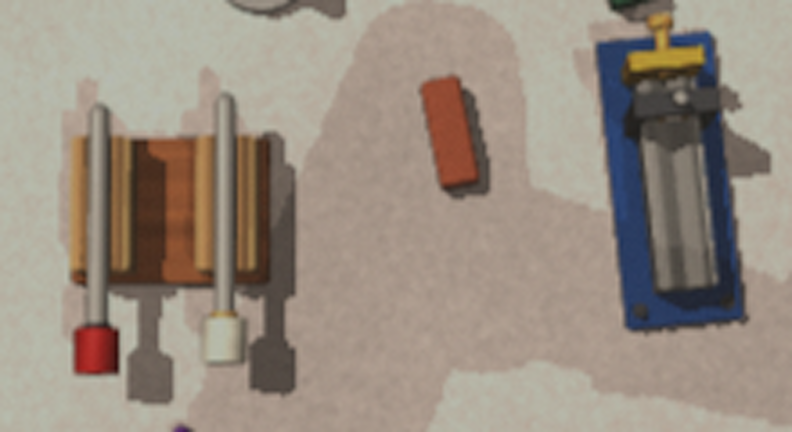

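The crop confirms the white bob, at crop (223,340), with the mandrel in the right-hand trough. Now I move to a close view above the fixture.

>>> step_arm(steps=[[0.75,-0.54,-0.1,0,0,0.267,-1],[0.75,-0.54,-0.1,0,0,0.267,-1],[0.75,-0.54,-0.1,0,0,0.267,-1],[0.75,-0.54,-0.1,0,0,0.267,-1],[0.75,-0.54,-0.1,0,0,0.267,-1],[0.75,-0.54,-0.1,0,0,0.267,-1],[0.75,-0.54,-0.1,0,0,0.267,-1],[0.75,-0.54,-0.1,0,0,0.267,-1]])

```text
time_s: 0.82
position: [0.3529, -0.3717, 0.2489]
tcp_rot: [[0.996, 0.092, 0.001], [0.092, -0.996, 0.003], [0.001, -0.003, -1.0]]
force: [-0.3, 0.8, 0.6]
opening: 1.0
grasp_force: 0.0
```

```bash
cat > go.py <<'E'
# usage: go.py x y z yaw : normalised move to TCP target pointing down
import sys;from rig import *;import numpy as np
from scipy.spatial.transform import Rotation as R
def go(p,yaw):
    s=read_state();Q=np.array(s['tcp_rot']);a=np.radians(yaw);c,n=np.cos(a),np.sin(a)
    T=np.array([[c,n,0],[n,-c,0],[0,0,-1]])
    print('pos',np.round(s['position'],4),'yaw',round(np.degrees(np.arctan2(Q[1,0],Q[0,0])),2),'t',round(s['time_s'],2),'F',np.round(s['force'],2),'op',round(s['opening'],3))
    print('cmd',np.round(Q.T@(np.array(p)-s['position'])/.3,4).tolist(),np.round(R.from_matrix(Q.T@T).as_rotvec(degrees=True)/45,4).tolist())
if __name__=='__main__':
    v=list(map(float,sys.argv[1:]));go(v[:3],v[3])
E
python3 go.py .50 -.155 .25 5
```

```text
pos [ 0.3529 -0.3717  0.2489] yaw 5.3 t 0.82 F [-0.32  0.8   0.64] op 1.0
cmd [0.5548, -0.6741, -0.0012] [-0.0036, -0.0015, 0.0066]
```

>>> step_arm(steps=[[0.555,-0.674,0,-0.0036,-0.0015,0.0066,-1],[0.555,-0.674,0,-0.0036,-0.0015,0.0066,-1],[0.555,-0.674,0,-0.0036,-0.0015,0.0066,-1],[0.555,-0.674,0,-0.0036,-0.0015,0.0066,-1],[0.555,-0.674,0,-0.0036,-0.0015,0.0066,-1],[0.555,-0.674,0,-0.0036,-0.0015,0.0066,-1],[0.555,-0.674,0,-0.0036,-0.0015,0.0066,-1],[0.555,-0.674,0,-0.0036,-0.0015,0.0066,-1]])

```text
time_s: 1.48
position: [0.5001, -0.1587, 0.2482]
tcp_rot: [[0.996, 0.087, -0.001], [0.087, -0.996, -0.003], [-0.001, 0.002, -1.0]]
force: [0.3, -1.2, 0.7]
opening: 1.002
grasp_force: 0.0
```

```bash
cat > shot.py <<'E'
import sys,pickle;from rig import *;import cv2
n=sys.argv[1];s=read_state();c=capture("wrist");c['state']=s
pickle.dump(c,open(n+'.pkl','wb'));cv2.imwrite(f'pics/{n}.png',c['image'][:,:,::-1])
E
python3 shot.py fix; python3 go.py .475 .143 .22 1
```

```text
pos [ 0.4992 -0.1603  0.2482] yaw 4.87 t 1.53 F [-0.2  -0.38 -0.06] op 1.004
cmd [0.0058, -1.0146, 0.0906] [0.0042, 0.0023, 0.0861]
```

View pics/fix.png

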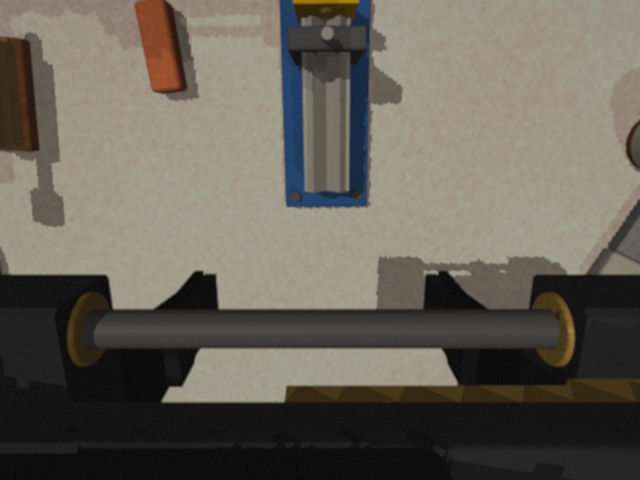

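The wrist view shows the V-block: grey block across columns 302-350, groove bottom near column 327, open end at row 192, bridge at row 38 and yellow stop at the top edge. Next I measure the groove line from it and go on to the white bob.

```bash
python3 - <<'E'
from h import *;import pickle
c=pickle.load(open('fix.pkl','rb'));im=c['image']
hsv=cv2.cvtColor(im,cv2.COLOR_RGB2HSV)
b=cv2.inRange(hsv,(100,120,40),(130,255,255))
for r in(80,110,140,170,185):
    x=np.where(b[r,250:400])[0]+250;print(r,x.min(),x.max(),'gray',im[r,296:358,1].tolist())
print(im[180:212,327].tolist())
E
```

```text
80 283 367 gray [62, 62, 61, 63, 61, 69, 92, 115, 120, 117, 111, 109, 109, 109, 109, 105, 94, 83, 86, 88, 90, 89, 91, 86, 75, 70, 69, 68, 69, 69, 67, 64, 63, 65, 62, 64, 64, 68, 88, 107, 113, 115, 114, 108, 98, 90, 84, 82, 84, 95, 112, 127, 128, 108, 70, 44, 43, 45, 44, 44, 46, 41]
110 284 366 gray [61, 60, 62, 61, 59, 63, 84, 115, 133, 132, 125, 118, 118, 117, 117, 115, 108, 94, 86, 87, 90, 90, 92, 90, 91, 89, 89, 89, 90, 96, 109, 115, 116, 116, 115, 117, 117, 115, 116, 115, 114, 114, 115, 108, 99, 90, 88, 88, 91, 101, 123, 132, 126, 99, 63, 42, 41, 41, 45, 42, 43, 42]
140 285 366 gray [62, 61, 61, 60, 60, 59, 68, 96, 124, 131, 129, 120, 116, 116, 117, 117, 112, 96, 85, 87, 89, 92, 89, 90, 90, 90, 90, 88, 90, 93, 103, 113, 115, 116, 115, 116, 116, 114, 114, 113, 115, 115, 114, 106, 93, 88, 89, 88, 89, 100, 119, 129, 119, 85, 50, 42, 42, 43, 45, 43, 43, 42]
170 286 365 gray [68, 64, 60, 61, 60, 59, 61, 76, 103, 123, 129, 122, 115, 114, 114, 115, 112, 105, 94, 90, 91, 89, 91, 88, 90, 88, 89, 89, 89, 91, 100, 113, 115, 115, 115, 115, 114, 114, 115, 114, 114, 114, 113, 107, 95, 87, 87, 86, 89, 102, 122, 128, 116, 75, 44, 41, 43, 44, 46, 43, 42, 45]
185 287 365 gray [68, 68, 67, 70, 70, 68, 68, 74, 99, 120, 128, 122, 117, 114, 115, 115, 114, 106, 95, 90, 89, 90, 87, 89, 88, 91, 90, 89, 89, 92, 98, 111, 116, 115, 115, 113, 115, 116, 114, 115, 115, 115, 114, 108, 94, 86, 87, 91, 92, 104, 122, 128, 115, 74, 48, 42, 44, 42, 42, 43, 43, 46]
[[117, 112, 100], [117, 111, 99], [117, 112, 100], [117, 109, 98], [118, 111, 100], [117, 111, 98], [116, 110, 98], [118, 111, 99], [118, 112, 100], [111, 106, 96], [89, 87, 86], [55, 61, 74], [29, 45, 67], [17, 40, 66], [25, 43, 68], [25, 43, 67], [26, 47, 75], [31, 59, 92], [34, 67, 105], [36, 68, 109], [33, 69, 109], [35, 68, 109], [37, 69, 110], [35, 68, 110], [32, 65, 106], [42, 63, 98], [67, 73, 86], [110, 104, 97], [143, 138, 123], [161, 157, 141], [162, 158, 141], [164, 158, 142]]
```

>>> step_arm(steps=[[-0.1,-0.98,0,0.004,0.002,0.09,-1],[-0.1,-0.98,0,0.004,0.002,0.09,-1],[-0.1,-0.98,0,0.004,0.002,0.09,-1],[-0.1,-0.98,0,0.004,0.002,0.09,-1],[-0.1,-0.98,0,0.004,0.002,0.09,-1],[-0.1,-0.98,0,0.004,0.002,0.09,-1],[-0.1,-0.98,0,0.004,0.002,0.09,-1],[-0.1,-0.98,0,0.004,0.002,0.09,-1]])

```text
time_s: 2.2
position: [0.4427, 0.1331, 0.2476]
tcp_rot: [[1.0, 0.015, -0.001], [0.015, -1.0, 0.002], [-0.001, -0.002, -1.0]]
force: [0.1, -0.5, 1.4]
opening: 0.996
grasp_force: 0.0
```

```bash
python3 shot.py bob; python3 - <<'E'
from h import *;import pickle
c=pickle.load(open('bob.pkl','rb'));im=c['image'];print(c['state']['position'],c['state']['time_s'])
for n,p in[('bob',(.475,.143,.055)),('nose',(.636,.147,.055)),('red',(.468,.229,.055))]:print(n,proj(c,p).round())
E
```

```text
[0.44265591 0.13306675 0.24755722] 2.2
bob [310. 168.]
nose [306. -46.]
red [210. 175.]
```

View pics/bob.png

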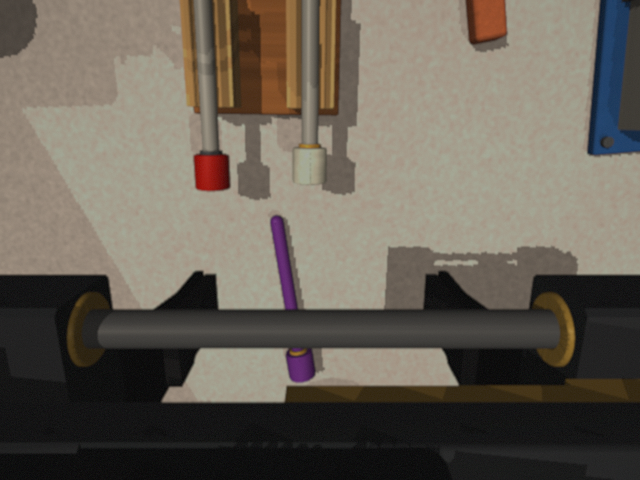

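The wrist view shows the white bob at (309,165), its shank running up at column ~310 and the red bob at (211,171), as predicted. The purple mandrel at (290,300) lies lower, on the table.

```bash
python3 - <<'E'
from h import *;import pickle
c=pickle.load(open('bob.pkl','rb'));im=c['image'];hsv=cv2.cvtColor(im,cv2.COLOR_RGB2HSV)
for r in(155,165,175):print(r,im[r,286:334,0].tolist())
print('col',im[138:196,309,0].tolist())
for r in(10,60,100,130):print(r,im[r,296:326].tolist()[::1] if 0 else im[r,296:326,2].tolist())
for u in(305,326):pass
f=pickle.load(open('fix.pkl','rb'))
a,b=ray(f,(326.6,185),.057),ray(f,(326.2,110),.057);print('lips',a,b,np.degrees(np.arctan2(*(b-a)[1::-1])))
a,b=ray(f,(326.5,185),.045),ray(f,(325.4,110),.045);print('valley',a,b,np.degrees(np.arctan2(*(b-a)[1::-1])))
a,b=ray(f,(326,187),.012),ray(f,(325,80),.012);print('foot',a,b,np.degrees(np.arctan2(*(b-a)[1::-1])))
print('open end',ray(f,(327,190),.046))
E
```

```text
155 [165, 166, 164, 165, 164, 158, 140, 130, 138, 150, 157, 161, 164, 164, 164, 164, 165, 164, 163, 164, 164, 165, 166, 163, 162, 163, 164, 164, 166, 163, 162, 158, 151, 143, 137, 132, 124, 115, 105, 94, 94, 107, 112, 112, 118, 122, 113, 108]
165 [164, 165, 165, 164, 165, 158, 143, 134, 144, 154, 161, 163, 166, 164, 164, 165, 165, 164, 164, 165, 165, 164, 165, 159, 153, 159, 165, 165, 165, 165, 163, 161, 154, 146, 139, 130, 122, 112, 99, 87, 86, 98, 103, 104, 103, 105, 107, 106]
175 [165, 166, 166, 165, 164, 157, 141, 137, 146, 155, 161, 163, 164, 164, 163, 165, 164, 165, 164, 164, 165, 165, 164, 158, 155, 158, 165, 164, 164, 162, 158, 153, 146, 138, 132, 122, 116, 104, 92, 83, 88, 100, 102, 101, 100, 101, 101, 103]
col [145, 145, 146, 146, 142, 138, 142, 157, 163, 156, 140, 146, 161, 164, 163, 160, 160, 163, 164, 162, 158, 159, 164, 163, 162, 159, 158, 159, 161, 162, 158, 158, 158, 161, 162, 159, 159, 158, 158, 156, 156, 159, 158, 161, 159, 156, 151, 157, 163, 165, 165, 164, 165, 165, 165, 166, 164, 165]
10 [54, 46, 44, 45, 48, 59, 81, 94, 100, 103, 108, 117, 125, 121, 112, 103, 95, 91, 84, 77, 68, 60, 50, 51, 62, 66, 65, 67, 64, 55]
60 [54, 49, 45, 46, 46, 62, 84, 95, 100, 105, 110, 120, 126, 118, 105, 101, 93, 90, 82, 75, 65, 58, 42, 34, 41, 48, 66, 67, 60, 53]
100 [61, 57, 53, 56, 55, 67, 87, 99, 104, 109, 115, 129, 134, 129, 120, 114, 109, 103, 93, 86, 74, 63, 45, 43, 51, 64, 70, 67, 57, 48]
130 [124, 126, 128, 128, 123, 109, 99, 102, 110, 115, 121, 129, 130, 125, 116, 111, 106, 102, 92, 83, 70, 80, 113, 137, 143, 141, 142, 145, 144, 142]
lips [ 0.51855225 -0.16319216  0.057     ] [ 0.58049942 -0.15725122  0.057     ] 5.478102236652013
valley [ 0.51678523 -0.16345703  0.045     ] [ 0.58076311 -0.15672492  0.045     ] 6.006880302236849
foot [ 0.50995328 -0.16411314  0.012     ] [ 0.60780231 -0.15437271  0.012     ] 5.684809874974464
open end [ 0.51249656 -0.1642782   0.046     ]
```

```bash
python3 - <<'E'
from h import *;import pickle
c=pickle.load(open('bob.pkl','rb'))
a,b=ray(c,(309.2,130),.055),ray(c,(309.9,10),.055);print(a,b,np.degrees(np.arctan2(*(b-a)[1::-1])))
print('bob lat',ray(c,(309.3,165),.055),'front',ray(c,(309,147.5),.07),ray(c,(309,147.5),.064),'rear',ray(c,(309,185),.07),ray(c,(309,185),.06))
E
python3 go.py .4755 .143 .16 1.0
```

```text
[0.50658774 0.14363345 0.055     ] [0.59771832 0.14378666 0.055     ] 0.09632603986117969
bob lat [0.47745113 0.14332362 0.055     ] front [0.49307764 0.14325444 0.07      ] [0.49271579 0.14342958 0.064     ] rear [0.46246272 0.14302285 0.07      ] [0.46096801 0.143308   0.06      ]
pos [0.4436 0.1312 0.2475] yaw 0.87 t 2.25 F [-0.12 -0.1  -0.16] op 1.0
cmd [0.1071, -0.0377, 0.2918] [-0.0005, 0.0006, -0.003]
```

>>> step_arm(steps=[[0.113,-0.04,0.29,0,0,0.007,-0.4],[0.113,-0.04,0.29,0,0,0.007,-0.4],[0.113,-0.04,0.29,0,0,0.007,-0.4],[0.113,-0.04,0.29,0,0,0.007,-0.4],[0.113,-0.04,0.29,0,0,0.007,-0.4],[0.113,-0.04,0.29,0,0,0.007,-0.4],[0.113,-0.04,0.29,0,0,0.007,-0.4]])

```text
time_s: 2.83
position: [0.4794, 0.1412, 0.1625]
tcp_rot: [[1.0, 0.005, 0.003], [0.005, -1.0, 0.0], [0.003, -0.0, -1.0]]
force: [0.2, -0.6, -0.6]
opening: 0.708
grasp_force: 0.0
```

```bash
python3 go.py .4775 .1433 .061 0.4
```

```text
pos [0.4794 0.1412 0.1625] yaw 0.27 t 2.83 F [ 0.2  -0.57 -0.56] op 0.708
cmd [-0.0076, -0.007, 0.3382] [-0.0003, -0.0044, -0.0029]
```

>>> step_arm(steps=[[-0.006,-0.006,0.1,0,-0.004,0,-0.4],[-0.006,-0.006,0.2,0,-0.004,0,-0.4],[-0.006,-0.006,0.28,0,-0.004,0,-0.4],[-0.006,-0.006,0.338,0,-0.004,0,-0.4],[-0.006,-0.006,0.338,0,-0.004,0,-0.4],[-0.006,-0.006,0.338,0,-0.004,0,-0.4]])

```text
time_s: 3.33
position: [0.4771, 0.1436, 0.06]
tcp_rot: [[1.0, 0.006, -0.002], [0.006, -1.0, 0.0], [-0.002, -0.0, -1.0]]
force: [0.4, 0.0, -0.7]
opening: 0.702
grasp_force: 0.0
```

```bash
python3 go.py .4775 .1433 .061 0.4;python3 - <<'E'
from rig import *;import cv2
cv2.imwrite('pics/g.png',capture('scene')['image'][190:310,290:450,::-1].repeat(4,0).repeat(4,1))
E
```

```text
pos [0.4771 0.1436 0.06  ] yaw 0.33 t 3.33 F [ 0.38  0.02 -0.71] op 0.702
cmd [0.0013, 0.0011, -0.0033] [-0.0003, 0.003, -0.0016]
```

View pics/g.png

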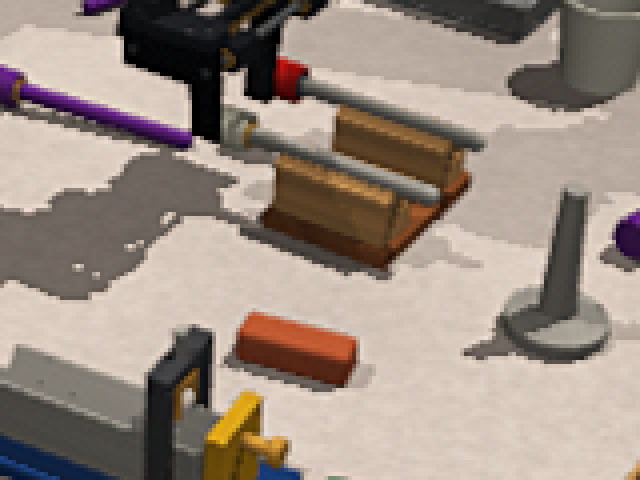

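The crop shows the fingers straddling the white bob at crop (235,130), clear of the red one. Now close.

>>> step_arm(steps=[[0,0,0,0,0,0,1],[0,0,0,0,0,0,1],[0,0,0,0,0,0,1],[0,0,0,0,0,0,1],[0,0,0,0,0,0,1],[0,0,0,0,0,0,1],[0,0,0,0,0,0,1],[0,0,0,0,0,0,1]])

```text
time_s: 4.05
position: [0.4768, 0.1438, 0.0593]
tcp_rot: [[1.0, 0.006, -0.003], [0.006, -1.0, 0.0], [-0.003, -0.0, -1.0]]
force: [-0.8, -0.8, 1.5]
opening: 0.18
grasp_force: 0.7
```

>>> step_arm(steps=[[0,0,-0.05,0,0,0,1],[0,0,-0.12,0,0,0,1],[0,0,-0.22,0,0,0,1],[0,0,-0.32,0,0,0,1],[0,0,-0.4,0,0,0,1],[0,0,-0.4,0,0,0,1],[0,0,-0.4,0,0,0,1],[0,0,-0.4,0,0,0,1]])

```text
time_s: 4.72
position: [0.4765, 0.1437, 0.1787]
tcp_rot: [[1.0, 0.006, -0.004], [0.006, -1.0, 0.0], [-0.004, -0.0, -1.0]]
force: [0.0, 0.2, -0.0]
opening: 0.004
grasp_force: 0.0
```

```bash
python3 shot.py held; python3 go.py .43 -.172 .18 5.6
```

```text
pos [0.4762 0.1436 0.1782] yaw 0.33 t 4.77 F [ 0.11 -0.25 -0.53] op 0.005
cmd [-0.1599, 1.0512, -0.0054] [-0.0005, 0.0068, -0.1172]
```

View pics/held.png

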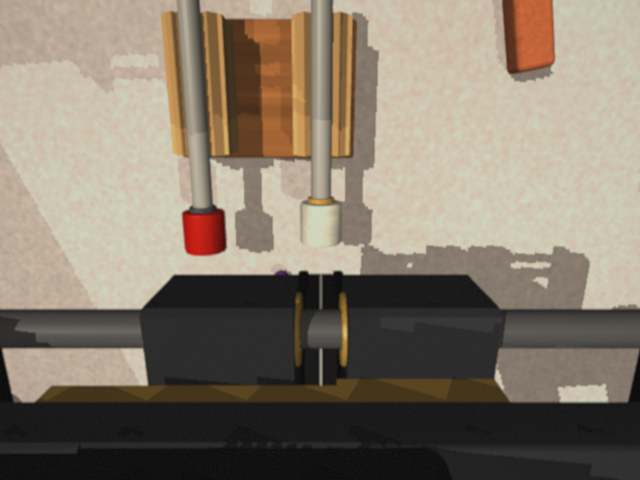

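The wrist view shows an empty, shut gripper. The white bob is still at (321,222) on its mandrel and the red one is undisturbed, so the grasp missed. I remeasure.

```bash
python3 - <<'E'
from h import *;import pickle
c=pickle.load(open('held.pkl','rb'));im=c['image'];print(np.round(c['state']['position'],4),np.round(c['T_tool_cam'],4).tolist())
hsv=cv2.cvtColor(im,cv2.COLOR_RGB2HSV)
r=cv2.inRange(hsv,(0,200,60),(6,255,255));y,x=np.where(r[190:270,150:260]);print('red',x.min()+150,x.max()+150,y.min()+190,y.max()+190)
print('col',im[190:256,321,2].tolist());print('row',im[225,290:350,2].tolist())
for z in(.055,.07):print(z,'rear',ray(c,(321,245),z),'front',ray(c,(321,203),z),'c',ray(c,(321,223),z))
t=pickle.load(open('c0.pkl','rb'))['top'];ti=t['image'];print('top col',ti[180:195,251,0].tolist(),ti[240:268,252,0].tolist())
print([ray(t,(252,v),.07) for v in(247,261)])
s=pickle.load(open('c0.pkl','rb'))['scene'];print(proj(s,(.4775,.1433,.055)),proj(s,(.64,.1438,.055)))
E
```

```text
[0.4765 0.1437 0.1787] [[-0.0003, -0.966, -0.2584, 0.0709], [1.0, -0.0001, -0.0008, 0.0005], [0.0008, -0.2584, 0.966, -0.1659], [0.0, 0.0, 0.0, 1.0]]
red 183 224 211 254
col [149, 150, 150, 152, 152, 151, 152, 148, 134, 97, 66, 56, 55, 64, 83, 117, 155, 180, 186, 187, 187, 186, 184, 184, 187, 187, 186, 186, 188, 190, 192, 191, 191, 189, 188, 188, 186, 187, 185, 185, 184, 183, 184, 185, 187, 187, 183, 180, 181, 181, 183, 183, 182, 181, 180, 177, 169, 169, 177, 184, 187, 183, 181, 178, 176, 174]
row [185, 184, 180, 176, 175, 175, 175, 176, 176, 169, 149, 135, 140, 152, 159, 166, 171, 173, 174, 178, 184, 186, 186, 184, 187, 186, 188, 187, 190, 191, 189, 188, 185, 184, 182, 179, 177, 176, 172, 170, 164, 158, 151, 147, 139, 133, 127, 118, 106, 96, 90, 93, 101, 105, 106, 108, 109, 108, 109, 110]
0.055 rear [0.46025434 0.14291561 0.055     ] front [0.49137921 0.14309481 0.055     ] c [0.47677027 0.1430107  0.055     ]
0.07 rear [0.46480909 0.14294791 0.07      ] front [0.49432028 0.14311782 0.07      ] c [0.48046874 0.14303807 0.07      ]
top col [180, 181, 180, 182, 179, 162, 145, 154, 168, 170, 171, 171, 172, 173, 171] [156, 155, 155, 154, 154, 155, 157, 167, 179, 182, 181, 181, 180, 182, 183, 182, 183, 183, 182, 181, 139, 138, 167, 167, 168, 170, 168, 165]
[array([0.49090929, 0.14184197, 0.07      ]), array([0.45796675, 0.14160448, 0.07      ])]
[346.9749153  222.36421109] [397.91305507 239.9718486 ]
```

```bash
python3 - <<'E'
from h import *;import pickle
from rig import *
s=pickle.load(open('c0.pkl','rb'))['scene']
q=lambda p:((proj(s,p)-[290,190])*4).round()
for z in(.035,.06):
  for y in(.1436-.0305,.1436-.0455,.1436+.0305,.1436+.0455):
    for x in(.4675,.4865):print('g',z,round(y,3),x,q((x,y,z)))
print('bob',q((.478,.143,.055)))
st=read_state();p=np.array(st['position']);c=capture('scene');im=c['image'][:,:,::-1].copy();
print(p,st['opening'])
u=proj(c,p).round().astype(int);print(u)
k=im[u[1]-60:u[1]+60,u[0]-80:u[0]+80].repeat(5,0).repeat(5,1)
for dz,col in((.0,(0,255,0)),(-.025,(0,0,255))):
  for dx in(-.0095,.0095):
    for dy in(-.015,.015):
      v=((proj(c,p+[dx,dy,dz])-u+[80,60])*5).astype(int);cv2.circle(k,v.tolist(),3,col,-1)
cv2.imwrite('pics/tips.png',k)
E
```

```text
g 0.035 0.113 0.4675 [192. 167.]
g 0.035 0.113 0.4865 [215. 175.]
g 0.035 0.098 0.4675 [181. 176.]
g 0.035 0.098 0.4865 [203. 184.]
g 0.035 0.174 0.4675 [238. 132.]
g 0.035 0.174 0.4865 [260. 140.]
g 0.035 0.189 0.4675 [248. 124.]
g 0.035 0.189 0.4865 [270. 131.]
g 0.06 0.113 0.4675 [193. 137.]
g 0.06 0.113 0.4865 [216. 145.]
g 0.06 0.098 0.4675 [182. 145.]
g 0.06 0.098 0.4865 [205. 154.]
g 0.06 0.174 0.4675 [239. 102.]
g 0.06 0.174 0.4865 [261. 110.]
g 0.06 0.189 0.4675 [250.  94.]
g 0.06 0.189 0.4865 [272. 102.]
bob [228. 130.]
[0.47617314 0.14364088 0.17816531] 0.0054914422737015215
[348 183]
```

View pics/tips.png

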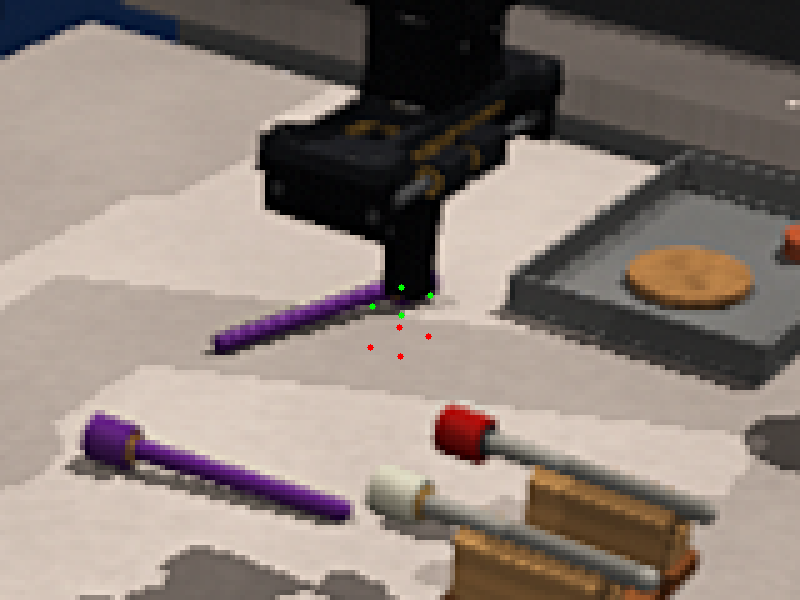

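The crop shows the shut fingertips at crop (412,300), on the green marks at TCP height and about 25 mm above the red marks where the description puts them. The fingers end at about the TCP, so they closed just above the bob, and the TCP has to go about 25 mm lower. I open and go down with a force check.

>>> step_arm(steps=[[0.006,0.002,0,0,0.007,0,-0.4],[0.006,0.002,0,0,0.007,0,-0.4],[0.006,0.002,0,0,0.007,0,-0.4],[0.006,0.002,0.1,0,0.007,0,-0.4],[0.006,0.002,0.2,0,0.007,0,-0.4],[0.006,0.002,0.28,0,0.007,0,-0.4],[0.006,0.002,0.28,0,0.007,0,-0.4],[0.006,0.002,0.28,0,0.007,0,-0.4]])

```text
time_s: 5.48
position: [0.4779, 0.1431, 0.0942]
tcp_rot: [[1.0, 0.006, -0.001], [0.006, -1.0, 0.0], [-0.001, -0.0, -1.0]]
force: [0.2, -0.3, 0.3]
opening: 0.524
grasp_force: 0.0
```

```bash
python3 go.py .478 .143 .037 0.3
```

```text
pos [0.4779 0.1431 0.0942] yaw 0.32 t 5.48 F [ 0.22 -0.25  0.27] op 0.524
cmd [0.0005, 0.0003, 0.1908] [-0.0001, 0.0011, 0.0005]
```

>>> step_arm(steps=[[0,0,0,0,0,0,-0.4],[0,0,0,0,0,0,-0.4],[0,0,0,0,0,0,-0.4],[0,0,0.06,0,0,0,-0.4],[0,0,0.12,0,0,0,-0.4],[0,0,0.17,0,0,0,-0.4],[0,0,0.191,0,0,0,-0.4],[0,0,0.191,0,0,0,-0.4]])

```text
time_s: 6.15
position: [0.4787, 0.1432, 0.0376]
tcp_rot: [[1.0, 0.006, 0.002], [0.006, -1.0, 0.0], [0.002, -0.0, -1.0]]
force: [0.3, -0.1, 0.0]
opening: 0.7
grasp_force: 0.0
```

>>> step_arm(steps=[[0,0,0,0,0,0,1],[0,0,0,0,0,0,1],[0,0,0,0,0,0,1],[0,0,0,0,0,0,1],[0,0,0,0,0,0,1],[0,0,0,0,0,0,1],[0,0,0,0,0,0,1],[0,0,0,0,0,0,1]])

```text
time_s: 6.82
position: [0.4792, 0.1433, 0.0381]
tcp_rot: [[1.0, 0.006, 0.003], [0.006, -1.0, 0.0], [0.003, -0.0, -1.0]]
force: [0.2, 0.6, 0.6]
opening: 0.337
grasp_force: 30.0
```

Gripped: opening 0.337, about 29 mm, at 30 N. Lift.

>>> step_arm(steps=[[0,0,-0.02,0,0,0,1],[0,0,-0.06,0,0,0,1],[0,0,-0.12,0,0,0,1],[0,0,-0.18,0,0,0,1],[0,0,-0.24,0,0,0,1],[0,0,-0.3,0,0,0,1],[0,0,-0.3,0,0,0,1],[0,0,-0.3,0,0,0,1]])

```text
time_s: 7.48
position: [0.4791, 0.1432, 0.1287]
tcp_rot: [[1.0, 0.006, 0.005], [0.006, -1.0, 0.0], [0.005, -0.0, -1.0]]
force: [-1.2, -1.0, -0.9]
opening: 0.334
grasp_force: 30.0
```

```bash
python3 go.py .448 -.170 .125 5.6
```

```text
pos [0.4791 0.1432 0.1287] yaw 0.33 t 7.48 F [-1.16 -0.98 -0.93] op 0.334
cmd [-0.1098, 1.0433, 0.0116] [-0.0002, -0.0061, -0.1172]
```

>>> step_arm(steps=[[-0.06,0.55,0,0,-0.006,-0.06,1],[-0.06,0.55,0,0,-0.006,-0.06,1],[-0.06,0.55,0,0,-0.006,-0.06,1],[-0.06,0.55,0,0,-0.006,-0.06,1],[-0.115,1.0,0,0,-0.006,-0.117,1],[-0.115,1.0,0,0,-0.006,-0.117,1],[-0.115,1.0,0,0,-0.006,-0.117,1],[-0.115,1.0,0,0,-0.006,-0.117,1]])

```text
time_s: 8.15
position: [0.446, -0.1627, 0.1268]
tcp_rot: [[0.996, 0.093, -0.001], [0.093, -0.996, -0.002], [-0.001, 0.002, -1.0]]
force: [0.7, -0.3, -1.4]
opening: 0.337
grasp_force: 30.0
```

```bash
python3 go.py .4455 -.1705 .125 5.6
```

```text
pos [ 0.446  -0.1627  0.1268] yaw 5.31 t 8.15 F [ 0.73 -0.29 -1.4 ] op 0.337
cmd [-0.004, 0.0258, 0.006] [0.0025, 0.0019, -0.0065]
```

Lower to about 25 mm above the groove and line up.

>>> step_arm(steps=[[-0.002,0.025,0.06,0.002,0.002,-0.006,1],[-0.002,0.025,0.12,0.002,0.002,-0.006,1],[-0.002,0.025,0.17,0.002,0.002,-0.006,1],[-0.002,0.025,0.2,0.002,0.002,-0.006,1],[-0.002,0.025,0.2,0.002,0.002,-0.006,1],[-0.002,0.025,0.2,0.002,0.002,-0.006,1],[-0.002,0.025,0.2,0.002,0.002,-0.006,1],[-0.002,0.025,0.2,0.002,0.002,-0.006,1]])

```text
time_s: 8.82
position: [0.4466, -0.1645, 0.0684]
tcp_rot: [[0.995, 0.103, 0.001], [0.103, -0.995, 0.001], [0.001, -0.001, -1.0]]
force: [-0.4, 0.0, -0.7]
opening: 0.333
grasp_force: 30.0
```

```bash
python3 go.py .4455 -.1705 .065 5.6; python3 shot.py place
```

```text
pos [ 0.4466 -0.1645  0.0684] yaw 5.9 t 8.82 F [-0.35  0.02 -0.74] op 0.333
cmd [-0.0056, 0.0194, 0.0114] [-0.0011, -0.0011, 0.0066]
```

View pics/place.png

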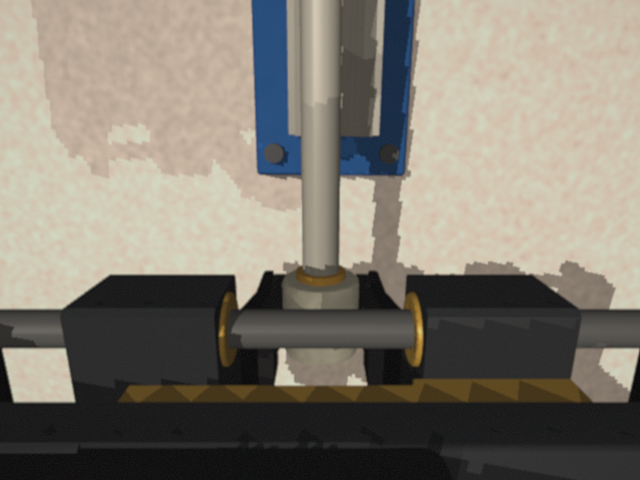

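The wrist view shows the shank at column ~320 held above the groove. The grey block spans columns 288-381 (centre ~334) and its open end is at row ~136, so I need to shift right by a few mm.

```bash
python3 - <<'E'
from h import *;import pickle
c=pickle.load(open('place.pkl','rb'));im=c['image'];g=cv2.GaussianBlur(im,(1,5),0)
def edges(r,a,b,ch=2):
    d=np.diff(g[r,a:b,ch].astype(int));return a+np.argsort(-abs(d))[:8]
ed=[]
for r in(5,30,60,90,115,130):
    # block edges: blue->grey hue change via R-B
    v=g[r].astype(int);m=(v[:,0]-v[:,2])>-5
    L=next(x for x in range(262,320) if m[x:x+4].all());Rr=next(x for x in range(400,330,-1) if m[x-4:x].all())
    d=(v[:,0]-v[:,2]);blue=np.where(cv2.inRange(cv2.cvtColor(im,cv2.COLOR_RGB2HSV)[r:r+1],(95,110,30),(130,255,255))[0,230:430])[0]+230
    ed.append((r,L,Rr,blue.min(),blue.max()));print(ed[-1])
for r in(10,60,120,180,230):print('shank',r,im[r,292:348,0].tolist())
print('colend',im[120:150,294,0].tolist())
for z in(.057,):
  P=[ray(c,((L+R)/2,r),z) for r,L,R,_,_ in ed];F=[ray(c,((a+b)/2,r),.012) for r,_,_,a,b in ed]
  print(np.round(P,4),np.round(F,4))
print('end',ray(c,(294,135.5),.057),c['state']['position'],c['state']['tcp_rot'][:2])
E
```

```text
(5, 287, 385, np.int64(253), np.int64(413))
(30, 288, 384, np.int64(254), np.int64(411))
(60, 288, 383, np.int64(254), np.int64(410))
(90, 288, 382, np.int64(256), np.int64(408))
(115, 289, 381, np.int64(256), np.int64(406))
(130, 289, 380, np.int64(257), np.int64(406))
shank 10 [165, 160, 151, 147, 148, 147, 144, 132, 123, 130, 140, 148, 155, 160, 162, 165, 169, 171, 175, 183, 193, 203, 207, 208, 207, 205, 201, 197, 192, 186, 181, 177, 173, 170, 165, 163, 159, 154, 151, 145, 140, 138, 131, 126, 119, 112, 103, 92, 82, 75, 80, 86, 87, 88, 86, 87]
shank 60 [163, 162, 156, 150, 148, 148, 147, 140, 125, 125, 136, 147, 153, 159, 163, 165, 170, 172, 176, 182, 188, 197, 207, 208, 206, 202, 202, 197, 191, 186, 181, 177, 174, 171, 168, 163, 159, 153, 149, 145, 141, 135, 133, 124, 118, 109, 99, 89, 88, 95, 83, 76, 77, 76, 76, 77]
shank 120 [157, 157, 154, 149, 144, 146, 147, 146, 138, 124, 126, 135, 142, 148, 150, 153, 155, 156, 157, 159, 167, 171, 177, 179, 177, 175, 172, 170, 164, 162, 157, 153, 150, 149, 146, 141, 137, 130, 128, 124, 118, 114, 109, 102, 97, 85, 77, 68, 66, 72, 75, 76, 76, 7
[... 536 characters left out ...]
91, 148, 201, 214, 214, 213, 213, 213, 213, 214]
colend [154, 152, 153, 154, 154, 155, 153, 153, 154, 154, 155, 154, 154, 149, 129, 95, 64, 45, 42, 44, 44, 43, 44, 43, 44, 41, 43, 39, 42, 42]
[[ 0.5611 -0.1592  0.057 ]
 [ 0.5523 -0.1602  0.057 ]
 [ 0.5414 -0.1612  0.057 ]
 [ 0.5302 -0.1623  0.057 ]
 [ 0.5205 -0.1634  0.057 ]
 [ 0.5145 -0.1638  0.057 ]] [[ 0.5722 -0.1581  0.012 ]
 [ 0.5611 -0.159   0.012 ]
 [ 0.5475 -0.1603  0.012 ]
 [ 0.5334 -0.1618  0.012 ]
 [ 0.5211 -0.1627  0.012 ]
 [ 0.5137 -0.1638  0.012 ]]
end [ 0.51055287 -0.14727574  0.057     ] [ 0.44658294 -0.16454094  0.0684139 ] [[ 9.94709374e-01  1.02726053e-01  7.87412445e-04]
 [ 1.02725266e-01 -9.94709282e-01  9.82134752e-04]]
```

>>> step_arm(steps=[[-0.005,0.0195,0,-0.001,-0.001,0.0066,1],[-0.005,0.0195,0,-0.001,-0.001,0.0066,1],[-0.005,0.0195,0.03,-0.001,-0.001,0.0066,1],[-0.005,0.0195,0.06,-0.001,-0.001,0.0066,1],[-0.005,0.0195,0.075,-0.001,-0.001,0.0066,1],[-0.005,0.0195,0.075,-0.001,-0.001,0.0066,1],[-0.005,0.0195,0.075,-0.001,-0.001,0.0066,1],[-0.005,0.0195,0.075,-0.001,-0.001,0.0066,1]])

```text
time_s: 9.53
position: [0.445, -0.1704, 0.045]
tcp_rot: [[0.995, 0.097, -0.002], [0.097, -0.995, 0.001], [-0.002, -0.001, -1.0]]
force: [0.0, -0.2, -1.8]
opening: 0.336
grasp_force: 30.0
```

```bash
python3 go.py .4455 -.1705 .0376 5.6; python3 shot.py p2; python3 - <<'E'
from h import *;import pickle
c=pickle.load(open('p2.pkl','rb'));im=c['image'];g=cv2.GaussianBlur(im,(1,5),0)
for r in(20,60,100):
    v=g[r].astype(int);m=(v[:,0]-v[:,2])>-5
    L=next(x for x in range(245,320) if m[x:x+4].all());R=next(x for x in range(410,330,-1) if m[x-4:x].all())
    print(r,L,R,ray(c,((L+R)/2,r),.057),'tgt axis',ray(c,(320,r),.062), im[r,292:348,0].tolist())
E
```

```text
pos [ 0.445  -0.1704  0.045 ] yaw 5.57 t 9.53 F [ 0.01 -0.22 -1.79] op 0.336
cmd [0.0016, 0.0006, 0.0247] [-0.0018, 0.0019, -0.0007]
20 264 376 [ 0.54866498 -0.16058069  0.057     ] tgt axis [ 0.5475983  -0.16069949  0.062     ] [119, 108, 104, 103, 103, 103, 103, 108, 120, 133, 144, 152, 160, 164, 168, 171, 172, 177, 180, 188, 199, 207, 213, 213, 213, 211, 207, 202, 196, 190, 187, 180, 178, 174, 171, 168, 162, 158, 153, 148, 145, 141, 135, 128, 124, 114, 104, 94, 81, 79, 84, 87, 86, 89, 117, 151]
60 266 375 [ 0.53616807 -0.16196502  0.057     ] tgt axis [ 0.5354916  -0.16187248  0.062     ] [127, 127, 121, 110, 103, 104, 103, 105, 113, 128, 140, 150, 157, 163, 169, 172, 174, 176, 180, 187, 196, 205, 212, 212, 211, 209, 206, 202, 197, 191, 187, 182, 177, 177, 172, 168, 163, 158, 153, 150, 143, 140, 135, 127, 121, 113, 101, 89, 80, 80, 83, 88, 88, 88, 93, 120]
100 267 410 [ 0.52367157 -0.16957557  0.057     ] tgt axis [ 0.52280611 -0.16310155  0.062     ] [106, 107, 106, 107, 104, 105, 105, 104, 111, 121, 133, 144, 155, 162, 166, 171, 174, 177, 179, 184, 191, 200, 203, 199, 197, 199, 197, 195, 191, 189, 186, 182, 180, 176, 173, 163, 145, 135, 129, 126, 121, 118, 112, 106, 99, 90, 81, 70, 70, 74, 76, 79, 77, 79, 77, 81]
```

Aligned to within 0.3 mm. Lower gently.

>>> step_arm(steps=[[0.002,0,0.005,0,0.002,0,1],[0.002,0,0.01,0,0.002,0,1],[0.002,0,0.014,0,0.002,0,1],[0.002,0,0.018,0,0.002,0,1],[0.002,0,0.02,0,0.002,0,1],[0.002,0,0.022,0,0.002,0,1],[0.002,0,0.022,0,0.002,0,1]])

```text
time_s: 10.17
position: [0.4456, -0.1702, 0.0386]
tcp_rot: [[0.995, 0.097, 0.0], [0.097, -0.995, 0.001], [0.0, -0.001, -1.0]]
force: [0.5, 1.2, 0.7]
opening: 0.335
grasp_force: 30.0
```

>>> step_arm(steps=[[0,0,0.001,0,0,0,1],[0,0,0.002,0,0,0,1],[0,0,0.003,0,0,0,1],[0,0,0.003,0,0,0,1]])

```text
time_s: 10.5
position: [0.4456, -0.1703, 0.0378]
tcp_rot: [[0.995, 0.097, 0.0], [0.097, -0.995, 0.001], [0.0, -0.001, -1.0]]
force: [-0.4, 1.5, 1.2]
opening: 0.338
grasp_force: 30.0
```

>>> step_arm(steps=[[0,0,0,0,0,0,0],[0,0,0,0,0,0,0],[0,0,0,0,0,0,0],[0,0,0,0,0,0,0],[0,0,0,0,0,0,0]])

```text
time_s: 10.92
position: [0.4458, -0.1706, 0.0378]
tcp_rot: [[0.995, 0.097, 0.001], [0.097, -0.995, 0.001], [0.001, -0.001, -1.0]]
force: [0.5, 0.6, -0.5]
opening: 0.492
grasp_force: 0.0
```

```bash
python3 go.py .4456 -.1703 .0378 5.6; python3 shot.py rel; python3 - <<'E'
import pickle
from h import *
a=pickle.load(open('rel.pkl','rb'));b=pickle.load(open('p2.pkl','rb'))
im=a['image']
for r in(20,100,180,230):print(r,im[r,292:350,0].tolist())
cv2.imwrite('pics/rel.png',np.hstack([a['image'][:400,200:440],b['image'][:400,200:440]])[:,:,::-1])
E
```

```text
pos [ 0.4458 -0.1706  0.0378] yaw 5.56 t 10.92 F [ 0.53  0.61 -0.49] op 0.492
cmd [-0.0007, -0.001, -0.0001] [-0.001, -0.0009, -0.0008]
20 [124, 123, 117, 106, 101, 110, 123, 135, 146, 153, 156, 161, 164, 167, 171, 170, 177, 186, 195, 204, 208, 209, 208, 205, 201, 197, 191, 184, 180, 176, 173, 170, 165, 163, 157, 153, 150, 145, 141, 137, 131, 126, 118, 112, 102, 91, 80, 77, 86, 115, 145, 153, 155, 156, 157, 156, 156, 155]
100 [103, 104, 102, 103, 101, 102, 110, 125, 138, 148, 155, 161, 165, 169, 172, 173, 176, 182, 188, 195, 199, 201, 198, 198, 196, 191, 187, 182, 181, 176, 174, 172, 168, 164, 157, 152, 149, 146, 141, 135, 123, 108, 98, 86, 77, 68, 67, 82, 113, 137, 147, 147, 147, 147, 147, 148, 146, 146]
180 [80, 78, 78, 78, 79, 79, 87, 106, 122, 137, 144, 146, 151, 153, 156, 157, 158, 162, 164, 167, 169, 169, 167, 165, 164, 160, 159, 165, 174, 177, 175, 172, 168, 162, 159, 152, 148, 143, 132, 116, 105, 96, 90, 80, 69, 69, 76, 79, 78, 78, 79, 81, 80, 79, 79, 79, 78, 80]
230 [195, 195, 194, 196, 196, 198, 195, 176, 141, 130, 138, 145, 150, 152, 155, 157, 158, 160, 161, 165, 165, 167, 171, 181, 184, 184, 184, 182, 181, 178, 176, 174, 169, 163, 156, 152, 147, 142, 131, 115, 103, 92, 84, 75, 99, 151, 192, 204, 202, 202, 201, 199, 197, 196, 193, 192, 191, 193]
```

View pics/rel.png

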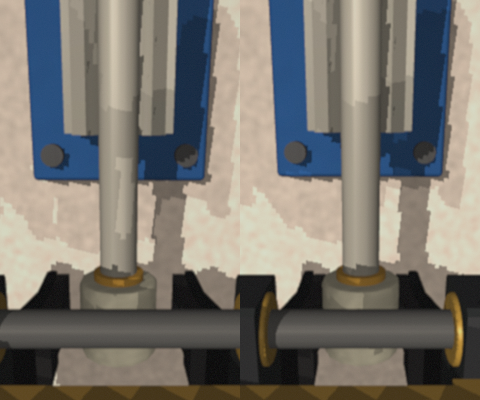

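The view (left half after release, right half before) shows the shank lying in the groove at crop column 118, parallel to it. I centre the jaws, about 0.8 mm to the left, and regrip.

>>> step_arm(steps=[[0,-0.0025,0,0,0,0,0],[0,-0.0025,0,0,0,0,0],[0,-0.0025,0,0,0,0,1],[0,-0.0025,0,0,0,0,1],[0,-0.0025,0,0,0,0,1],[0,-0.0025,0,0,0,0,1],[0,-0.0025,0,0,0,0,1],[0,-0.0025,0,0,0,0,1]])

```text
time_s: 11.63
position: [0.4456, -0.1697, 0.0378]
tcp_rot: [[0.995, 0.097, 0.0], [0.097, -0.995, 0.001], [0.001, -0.001, -1.0]]
force: [0.8, -0.3, -0.5]
opening: 0.334
grasp_force: 30.0
```

>>> step_arm(steps=[[0.004,0,0,0,0,0,1],[0.01,0,0,0,0,0,1],[0.016,0,0,0,0,0,1],[0.022,0,0,0,0,0,1],[0.028,0,0,0,0,0,1],[0.034,0,0,0,0,0,1],[0.04,0,0,0,0,0,1],[0.04,0,0,0,0,0,1]])

```text
time_s: 12.3
position: [0.4581, -0.1686, 0.0378]
tcp_rot: [[0.995, 0.097, 0.001], [0.097, -0.995, 0.001], [0.001, -0.001, -1.0]]
force: [0.9, -0.1, 0.0]
opening: 0.334
grasp_force: 30.0
```

```bash
python3 go.py .4456 -.1703 .0378 5.6
```

```text
pos [ 0.4581 -0.1686  0.0378] yaw 5.58 t 12.3 F [ 0.88 -0.09  0.04] op 0.334
cmd [-0.0421, 0.0017, -0.0] [-0.0009, -0.0014, -0.0005]
```

>>> step_arm(steps=[[0.006,0,0,0,0,0,1],[0.012,0,0,0,0,0,1],[0.018,0,0,0,0,0,1],[0.024,0,0,0,0,0,1],[0.03,0,0,0,0,0,1],[0.03,0,0,0,0,0,1]])

```text
time_s: 12.8
position: [0.4658, -0.1677, 0.0378]
tcp_rot: [[0.995, 0.098, -0.002], [0.098, -0.995, 0.001], [-0.001, -0.001, -1.0]]
force: [-3.0, -2.9, 1.9]
opening: 0.336
grasp_force: 30.0
```

>>> step_arm(steps=[[0.004,0,0,0,0,0,1],[0.008,0,0,0,0,0,1],[0.012,0,0,0,0,0,1],[0.016,0,0,0,0,0,1],[0.018,0,0,0,0,0,1],[0.018,0,0,0,0,0,1]])

```text
time_s: 13.3
position: [0.4717, -0.1671, 0.0378]
tcp_rot: [[0.995, 0.097, -0.0], [0.097, -0.995, 0.001], [0.0, -0.001, -1.0]]
force: [-2.9, -2.6, 2.1]
opening: 0.334
grasp_force: 30.0
```

```bash
python3 go.py .4456 -.1703 .0378 5.6
```

```text
pos [ 0.4717 -0.1671  0.0378] yaw 5.57 t 13.3 F [-2.89 -2.62  2.12] op 0.334
cmd [-0.0875, 0.0021, 0.0001] [-0.0015, -0.0, -0.0006]
```

>>> step_arm(steps=[[0.003,0,0,0,0,0,1],[0.006,0,0,0,0,0,1],[0.009,0,0,0,0,0,1],[0.012,0,0,0,0,0,1],[0.012,0,0,0,0,0,1]])

```text
time_s: 13.72
position: [0.4758, -0.1668, 0.0378]
tcp_rot: [[0.995, 0.097, 0.001], [0.097, -0.995, 0.001], [0.001, -0.001, -1.0]]
force: [-2.9, -2.0, 2.3]
opening: 0.335
grasp_force: 30.0
```

>>> step_arm(steps=[[0.001,0,0,0,0,0,1],[0.002,0,0,0,0,0,1],[0.003,0,0,0,0,0,1],[0.004,0,0,0,0,0,1],[0.004,0,0,0,0,0,1]])

```text
time_s: 14.13
position: [0.4768, -0.1667, 0.0378]
tcp_rot: [[0.995, 0.097, 0.001], [0.097, -0.995, 0.001], [0.001, -0.001, -1.0]]
force: [-3.6, -2.9, 3.1]
opening: 0.337
grasp_force: 30.0
```

>>> step_arm(steps=[[0.001,0,0,0,0,0,1],[0.002,0,0,0,0,0,1],[0.003,0,0,0,0,0,1],[0.004,0,0,0,0,0,1],[0.004,0,0,0,0,0,1]])

```text
time_s: 14.55
position: [0.478, -0.1665, 0.0378]
tcp_rot: [[0.995, 0.097, 0.001], [0.097, -0.995, 0.001], [0.001, -0.001, -1.0]]
force: [-3.9, -1.9, 3.4]
opening: 0.335
grasp_force: 30.0
```

>>> step_arm(steps=[[0.001,0.001,0,0,0,0,1],[0.002,0.001,0,0,0,0,1],[0.003,0.001,0,0,0,0,1],[0.004,0.001,0,0,0,0,1],[0.004,0.001,0,0,0,0,1]])

```text
time_s: 14.97
position: [0.4789, -0.1665, 0.0378]
tcp_rot: [[0.995, 0.097, 0.0], [0.097, -0.995, 0.001], [0.0, -0.001, -1.0]]
force: [-3.0, -2.0, 4.2]
opening: 0.336
grasp_force: 30.0
```

>>> step_arm(steps=[[0.001,0,0,0,0,0,1],[0.002,0,0,0,0,0,1],[0.003,0,0,0,0,0,1],[0.004,0,0,0,0,0,1],[0.004,0,0,0,0,0,1]])

```text
time_s: 15.38
position: [0.4802, -0.1664, 0.0378]
tcp_rot: [[0.995, 0.097, 0.0], [0.097, -0.995, 0.001], [0.0, -0.001, -1.0]]
force: [-3.8, -0.8, 5.0]
opening: 0.334
grasp_force: 30.0
```

>>> step_arm(steps=[[0.001,0,0,0,0,0,1],[0.002,0,0,0,0,0,1],[0.003,0,0,0,0,0,1],[0.004,0,0,0,0,0,1],[0.004,0,0,0,0,0,1]])

```text
time_s: 15.8
position: [0.4814, -0.1663, 0.0378]
tcp_rot: [[0.995, 0.097, 0.0], [0.097, -0.995, 0.001], [0.0, -0.001, -1.0]]
force: [-3.8, -0.8, 4.3]
opening: 0.338
grasp_force: 30.0
```

>>> step_arm(steps=[[0.001,0,0,0,0,0,1],[0.002,0,0,0,0,0,1],[0.003,0,0,0,0,0,1],[0.004,0,0,0,0,0,1],[0.004,0,0,0,0,0,1]])

```text
time_s: 16.22
position: [0.4826, -0.1662, 0.0377]
tcp_rot: [[0.995, 0.097, 0.0], [0.097, -0.995, 0.001], [0.0, -0.001, -1.0]]
force: [-3.3, 0.1, 4.0]
opening: 0.335
grasp_force: 30.0
```

>>> step_arm(steps=[[0.001,0,0,0,0,0,1],[0.002,0,0,0,0,0,1],[0.003,0,0,0,0,0,1],[0.004,0,0,0,0,0,1],[0.004,0,0,0,0,0,1]])

```text
time_s: 16.63
position: [0.4838, -0.1661, 0.0378]
tcp_rot: [[0.995, 0.097, 0.0], [0.097, -0.995, 0.001], [0.0, -0.001, -1.0]]
force: [-4.4, 1.4, 5.0]
opening: 0.334
grasp_force: 30.0
```

>>> step_arm(steps=[[0.001,0,0,0,0,0,1],[0.002,0,0,0,0,0,1],[0.003,0,0,0,0,0,1],[0.004,0,0,0,0,0,1],[0.004,0,0,0,0,0,1]])

```text
time_s: 17.05
position: [0.485, -0.166, 0.0378]
tcp_rot: [[0.995, 0.097, 0.0], [0.097, -0.995, 0.001], [0.0, -0.001, -1.0]]
force: [-4.2, 1.5, 4.5]
opening: 0.336
grasp_force: 30.0
```

>>> step_arm(steps=[[0.001,0,0,0,0,0,1],[0.002,0,0,0,0,0,1],[0.003,0,0,0,0,0,1],[0.004,0,0,0,0,0,1],[0.004,0,0,0,0,0,1]])

```text
time_s: 17.47
position: [0.4862, -0.1659, 0.0378]
tcp_rot: [[0.995, 0.097, 0.0], [0.097, -0.995, 0.001], [0.0, -0.001, -1.0]]
force: [-4.3, 1.1, 4.3]
opening: 0.338
grasp_force: 30.0
```

>>> step_arm(steps=[[0.001,0,0,0,0,0,1],[0.002,0,0,0,0,0,1],[0.003,0,0,0,0,0,1],[0.004,0,0,0,0,0,1],[0.004,0,0,0,0,0,1]])

```text
time_s: 17.88
position: [0.4874, -0.1658, 0.0378]
tcp_rot: [[0.995, 0.097, 0.0], [0.097, -0.995, 0.001], [0.0, -0.001, -1.0]]
force: [-3.6, 2.1, 4.1]
opening: 0.34
grasp_force: 30.0
```

>>> step_arm(steps=[[0.001,0,0,0,0,0,1],[0.002,0,0,0,0,0,1],[0.003,0,0,0,0,0,1],[0.004,0,0,0,0,0,1],[0.004,0,0,0,0,0,1]])

```text
time_s: 18.3
position: [0.4887, -0.1657, 0.0378]
tcp_rot: [[0.995, 0.097, 0.0], [0.097, -0.995, 0.001], [0.0, -0.001, -1.0]]
force: [-3.9, 3.0, 4.2]
opening: 0.333
grasp_force: 30.0
```

>>> step_arm(steps=[[0.001,-0.0005,0,0,0,0,1],[0.002,-0.0008,0,0,0,0,1],[0.003,-0.0008,0,0,0,0,1],[0.004,-0.0008,0,0,0,0,1],[0.004,-0.0008,0,0,0,0,1]])

```text
time_s: 18.72
position: [0.4901, -0.1655, 0.0378]
tcp_rot: [[0.995, 0.097, 0.001], [0.097, -0.995, 0.001], [0.001, -0.001, -1.0]]
force: [-3.9, 1.2, 4.5]
opening: 0.333
grasp_force: 30.0
```

>>> step_arm(steps=[[0.001,0,0,0,0,0,1],[0.002,0,0,0,0,0,1],[0.003,0,0,0,0,0,1],[0.004,0,0,0,0,0,1],[0.004,0,0,0,0,0,1]])

```text
time_s: 19.13
position: [0.491, -0.1654, 0.0378]
tcp_rot: [[0.995, 0.097, 0.0], [0.097, -0.995, 0.001], [0.0, -0.001, -1.0]]
force: [-4.5, 0.7, 3.5]
opening: 0.332
grasp_force: 30.0
```

>>> step_arm(steps=[[0.001,0,0,0,0,0,1],[0.002,0,0,0,0,0,1],[0.003,0,0,0,0,0,1],[0.003,0,0,0,0,0,1]])

```text
time_s: 19.47
position: [0.4911, -0.1654, 0.0377]
tcp_rot: [[0.995, 0.098, -0.001], [0.098, -0.995, 0.001], [-0.001, -0.001, -1.0]]
force: [-7.3, -0.2, 3.3]
opening: 0.337
grasp_force: 30.0
```

The stop is felt: the tool hardly advanced and the force rose by 3 N. Now press gently to about 13 N total.

>>> step_arm(steps=[[0.001,0,0,0,0,0,1],[0.002,0,0,0,0,0,1],[0.003,0,0,0,0,0,1],[0.003,0,0,0,0,0,1]])

```text
time_s: 19.8
position: [0.4912, -0.1653, 0.0378]
tcp_rot: [[0.995, 0.098, -0.003], [0.098, -0.995, 0.001], [-0.003, -0.002, -1.0]]
force: [-7.1, -2.2, 5.1]
opening: 0.334
grasp_force: 30.0
```

>>> step_arm(steps=[[0.001,0,0,0,0,0,1],[0.002,0,0,0,0,0,1],[0.003,0,0,0,0,0,1],[0.004,0,0,0,0,0,1],[0.004,0,0,0,0,0,1]])

```text
time_s: 20.22
position: [0.4912, -0.1653, 0.0377]
tcp_rot: [[0.995, 0.098, -0.005], [0.098, -0.995, 0.002], [-0.005, -0.002, -1.0]]
force: [-10.6, -3.4, 6.9]
opening: 0.34
grasp_force: 30.0
```

>>> step_arm(steps=[[0.001,0,0,0,0,0,1],[0.002,0,0,0,0,0,1],[0.003,0,0,0,0,0,1],[0.003,0,0,0,0,0,1],[0.003,0,0,0,0,0,1],[0.003,0,0,0,0,0,1],[0.003,0,0,0,0,0,1],[0.003,0,0,0,0,0,1]])

```text
time_s: 20.88
position: [0.4913, -0.1652, 0.0377]
tcp_rot: [[0.995, 0.099, -0.007], [0.099, -0.995, 0.002], [-0.006, -0.002, -1.0]]
force: [-12.2, -5.0, 8.0]
opening: 0.339
grasp_force: 30.0
```

>>> step_arm(steps=[[0,0,0,0,0,0,1],[0,0,0,0,0,0,1],[0,0,0,0,0,0,1]])

```text
time_s: 21.13
position: [0.4913, -0.1652, 0.0377]
tcp_rot: [[0.995, 0.099, -0.007], [0.099, -0.995, 0.002], [-0.006, -0.002, -1.0]]
force: [-12.4, -4.7, 7.9]
opening: 0.331
grasp_force: 30.0
```

>>> step_arm(steps=[[-0.002,0,0,0,0,0,1],[-0.004,0,0,0,0,0,1],[-0.006,0,0,0,0,0,1],[-0.006,0,0,0,0,0,1],[-0.006,0,0,0,0,0,-0.2],[-0.006,0,0,0,0,0,-0.2],[-0.006,0,0,0,0,0,-0.2],[-0.006,0,0,0,0,0,-0.2]])

```text
time_s: 21.8
position: [0.4948, -0.1659, 0.0379]
tcp_rot: [[0.995, 0.097, 0.004], [0.097, -0.995, -0.001], [0.003, 0.001, -1.0]]
force: [0.6, 1.2, 0.4]
opening: 0.543
grasp_force: 0.0
```

>>> step_arm(steps=[[0,0,0,0,0,0,-0.2],[0,0,0,0,0,0,-0.2],[0,0,-0.05,0,0,0,-0.2],[0,0,-0.12,0,0,0,-0.2],[0,0,-0.24,0,0,0,-0.2],[0,0,-0.36,0,0,0,-0.2],[-0.1,0,-0.45,0,0,0,-0.2],[-0.2,0,-0.5,0,0,0,-0.2]])

```text
time_s: 22.47
position: [0.4357, -0.1725, 0.191]
tcp_rot: [[0.995, 0.099, 0.007], [0.099, -0.995, -0.004], [0.007, 0.004, -1.0]]
force: [-1.1, -0.7, 1.0]
opening: 0.602
grasp_force: 0.0
```

>>> step_arm(steps=[[-0.2,0,0,0,0,0,-0.2],[-0.2,0,0,0,0,0,-0.2],[-0.2,0,0,0,0,0,-0.2],[-0.2,0,0,0,0,0,-0.2],[-0.2,0,0,0,0,0,-0.2]])

```text
time_s: 22.88
position: [0.375, -0.1777, 0.188]
tcp_rot: [[0.995, 0.097, 0.002], [0.097, -0.995, -0.0], [0.002, 0.001, -1.0]]
force: [-0.5, 0.2, 0.7]
opening: 0.599
grasp_force: 0.0
```

```bash
python3 shot.py fin; python3 - <<'E'
import pickle
from h import *
from rig import *
a=pickle.load(open('fin.pkl','rb'))['image'];c=capture('scene')
s=c['image'][180:330,270:440]
k=np.hstack([cv2.resize(a,(427,320)),cv2.resize(s,(363,320),interpolation=cv2.INTER_CUBIC)])
cv2.imwrite('pics/fin2.png',k[:,:,::-1]);st=read_state();print(np.round(st['position'],4),st['force'])
pickle.dump(c,open('sc.pkl','wb'))
E
```

```text
[ 0.3751 -0.1775  0.1877] [-0.14298245 -0.03158196  0.3840458 ]
```

View pics/fin2.png

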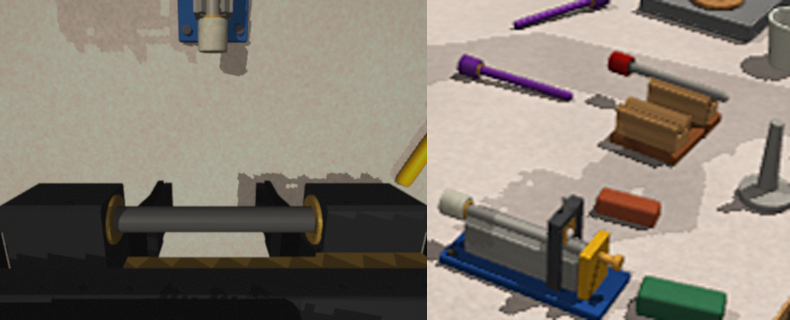

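The left half shows the white bob just clear of the groove's open end at (212,38), lying straight. The right half shows the shank passing under the bridge to the yellow stop, the red-bob mandrel still in the rack and the stop upright.

```bash
python3 -c "
from rig import *
print(hand_in())"
```

```text
the job is handed in; nothing more can be done
None
```

The white-bob mandrel lies in the V-block groove under the roller, pressed against the brass screw with an estimated 8–9 N for about 0.9 s and then let go. The job is handed in at about 23 s; the first grasp closed just above the bob and missed, without disturbing anything.

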